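# Scan a reagent bottle into stock

### The job

Pick up the bar-code scanner and point it squarely at the bar-code sticker of the amber bottle with the blue cap, its window about 80 mm from the sticker and the middle of the sticker straight ahead, and hold it still there for a good second so that it reads. Do not scan either of the other two bottles and leave all three standing where they are. Then lay the scanner back flat on its mat, in the middle and along it, without dropping it.

Things in the scene. Friction and masses are not known exactly. Their poses are not given: they have to be found in the camera images.
- scanner_grip (a point): Hand bar-code scanner (loose, 180 g), lying flat on its mat at the start: a straight grey handle 114 long, 34 wide, 36 tall with a yellow head 50 wide, 42 tall, 40 long at its front end; 157 mm long in all. This point is on the handle near the balance point, 20 mm above the scanner's underside (handle top 16 mm above it), where the handle is 34 mm wide. Own x = aiming direction, from handle to head; y = to its left across the handle; z = up when it lies flat.
- scanner_nose (a point): Middle of the scanner's dark window with its red strip, on the front of the yellow head: 71 mm along +x from scanner_grip. The scanner reads straight ahead along its own x, by itself, with no trigger.
- scanner_spot (a point): Centre of the scanner's reading spot: a point in the air 80 mm straight ahead of the window (the ideal reading distance), 151 mm along +x from scanner_grip.
- scanner: The scanner as a whole; origin on its underside below the middle of its length (the grip point is 5 mm ahead of it and 20 mm above it), axes as scanner_grip.
- mat_top (a point): Middle of the top of the scanner's thin mat (fixed, blue with a black rim): 210 long along its x, 100 wide along its y, 4 thick, its top 4 mm above the bench.
- amber_blue_label (a point): Centre of the bar-code sticker (white with upright black bars, 44 wide round the bottle, 40 tall) on the amber glass bottle with the blue cap, 68 mm in diameter, 142 mm tall. It lies on the bottle's side 50 mm above the bench; x = straight out of the sticker, away from the bottle, level; z = up. It faces roughly the robot.
- amber_blue: The amber glass bottle with the blue cap, 68 mm in diameter, 142 mm tall, loose, standing on the bench; origin at the centre of its underside, z up.
- amber_black_label (a point): Centre of the bar-code sticker (white with upright black bars, 44 wide round the bottle, 40 tall) on the amber glass bottle with the black cap, 66 mm in diameter, 135 mm tall. It lies on the bottle's side 50 mm above the bench; x = straight out of the sticker, away from the bottle, level; z = up. It faces roughly the robot.
- amber_black: The amber glass bottle with the black cap, 66 mm in diameter, 135 mm tall, loose, standing on the bench; origin at the centre of its underside, z up.
- white_red_label (a point): Centre of the bar-code sticker (white with upright black bars, 44 wide round the bottle, 40 tall) on the white bottle with the red cap, 60 mm in diameter, 120 mm tall. It lies on the bottle's side 50 mm above the bench; x = straight out of the sticker, away from the bottle, level; z = up. It faces roughly the robot.
- white_red: The white bottle with the red cap, 60 mm in diameter, 120 mm tall, loose, standing on the bench; origin at the centre of its underside, z up.

How it is judged:
By the outcome, as a careful person would: the job done as asked, in the order asked, and still so for the second after the job is handed in, with the robot touching nothing.
It also fails if it takes over 51 s, if anything falls off the work surface, if the arm or the gripper's body presses on something with over 40 N, if the wrist force passes 120 N, or if a joint passes its speed limit or range.

### The arm

A 7-joint arm with a two-finger parallel gripper is mounted at the origin on a cart in front of the work surface, level with it; the furniture and walls round the work are solid. World frame = base frame: x ahead of the robot, y to its left, z up, the work surface at z = 0. Lengths are in m, angles in rad, forces in N, time in s.
With the tool pointing down it reaches from about 0.425 to 0.825 m from the base axis. Payload 3.6 kg.
Tool frame: the origin (TCP) lies between the finger pads; the fingertips stand 19 mm ahead of it and the grasp point (between the pads) is the TCP; z points along the fingers, x is the direction in which the jaws open and shut, and the axes are right-handed (so a half turn about z gives the same grasp; the last joint's range is limited). The gripper opens to 93 mm and grips with 3 to 60 N. Pads are 15 mm wide; open, the fingers measure 128 mm over their backs; the gripper's body (75 mm by 188 mm) begins 65 mm behind the grasp point.
Start: joints at [1.22, 0.615, -0.013, 1.423, 0.008, 1.103, -0.04], TCP at [0.207, -0.616, 0.215] pointing down, gripper open.
Joint ranges: [-3.12, 3.12], [-0.3, 2.06], [-1.34, 1.32], [0.26, 2.42], [-1.36, 4.5], [0.01, 1.98], [-2.84, 2.84]. Speed limits (rad/s): [2.79, 2.79, 3.14, 3.14, 3.14, 3.14, 3.14].

### API

Orientations are given as a unit quaternion [w, x, y, z].
In Python, from rig import telemetry, eyes, order gives the robot as it stands.
- The arm moves only by the tool arm_command, never from a script. Its argument "targets" is a list of rows, each a list of 3 entries, a list of its own where there are three numbers: the turn, a rotation vector about the world's x, y, z in rad, then the shift along the world's x, y, z in m, then the opening, from -1 (shut) to 1 (fully open). A call has 1 to 20 rows; each row is the pose to reach, as a shift and turn from the pose commanded when the call began; what a row does not reach only later rows make up. A row lasts 1/12 s, in which the tool goes at most 41.7 mm and 7.16 degrees, less where a joint would pass 70% of its speed; a pose out of reach is approached as far as the arm can. A call with a gripper value outside its range is refused whole. The fingers move at their own pace and stop on an object; "grip_force" is the grip in N (left out, the last holds). Time passes only in rows, so rows that repeat a pose let the fingers close. It gives the time, the measured TCP pose, the force and the opening at its end, in the units of the state.
- telemetry.sense(): the state, without advancing time (a new reading comes with each control period).
- eyes.grab_frame(name): name is "scene" or "top"; returns the picture (400x640x3 uint8, red, green, blue); there is no depth.
- eyes.camera_model(name): a dict with "mtx" (3x3 intrinsics, pixels), "eye" and "orientation" of the camera in the world. Camera axes: x right, y up, looking along -z (the intrinsics and any distortion apply to the point x, -y, -z); pixel columns grow to the right and rows downward; lengths in m; the calibration is good to about 2 mm. A picture is of the moment at which its call begins. camera_model takes no time and is no camera call.
- order.hand_in(): hands the job in, once; it reports no verdict.
The state is a dict: "time_s": time; "joint_pos": joint angles; "qd": joint speeds; "joint_efforts": joint torques, N m; "position": TCP position; "orientation": TCP orientation; "wrist_force": force on the tool from outside, world axes, zero at the start; "wrist_torque": the same for the moment, N m; "gripper_width": finger opening in m.
Only numpy, scipy, OpenCV 4.12 (cv2) and the standard library are available. Lean on these libraries where they do the work, as an engineer would, in place of code of your own. Each camera call takes 0.05 s, during which the arm holds its last target.

## Working session

There is one attempt and no reset: what is moved stays moved. The work goes in short steps, Python scripts to look and compute and a tool call to move; the robot and the scene stay as the last step left them, time stands still between calls to the robot, and variables do not carry over. Pictures are saved under pics/ and viewed, and the job is handed in when it is done.

Besides the shell and the picture viewer there is one more tool, called as a command line: name --argument value ..., lists and objects as JSON in quotes. arm_command: Moves the arm, as the interface text tells. Its arguments: {"type":"object","properties":{"targets":{"type":"array"},"grip_force":{"type":"number"}},"required":["targets"]}

```bash
ls; mkdir -p pics; python3 - <<'E'
from rig import telemetry, eyes, order
import cv2
print(telemetry.sense())
for n in ("scene","top"):
    im=eyes.grab_frame(n); cv2.imwrite(f"pics/{n}0.png",im[:,:,::-1]); print(n,eyes.camera_model(n))
E
```

```text
pics
{'time_s': 0.0, 'joint_pos': array([ 1.21947346,  0.61591065, -0.01258841,  1.42486212,  0.00811434,
        1.10337309, -0.04041545]), 'qd': array([ 0.00078829, -0.00107105,  0.00159807, -0.00025568, -0.00028441,
        0.0004603 , -0.00053465]), 'joint_efforts': array([ 7.03268524e-04, -4.58936727e+01,  2.09097513e-01, -1.65744424e+01,
       -6.10858994e-02,  2.04539410e-02,  2.33523697e-04]), 'position': array([ 0.20718327, -0.61527424,  0.213599  ]), 'orientation': array([-7.04009378e-04,  8.12148847e-01, -5.83448956e-01, -1.03452659e-03]), 'wrist_force': array([0.89414282, 0.3859001 , 0.13810474]), 'wrist_torque': array([ 0.00895581,  0.04225882, -0.04228569]), 'gripper_width': 0.09291024960698131}
scene {'mtx': array([[476.94544019,   0.        , 323.51023744],
       [  0.        , 476.94544019, 204.71582652],
       [  0.        ,   0.        ,   1.        ]]), 'eye': array([0.03625264, 0.50070904, 0.67931128]), 'orientation': array([-0.32605817, -0.15802113,  0.41525329,  0.834434  ])}
top {'mtx': array([[388.38140907,   0.        , 318.95255393],
       [  0.        , 388.38140907, 201.68445267],
       [  0.        ,   0.        ,   1.        ]]), 'eye': array([ 0.53568074, -0.10548964,  0.9222918 ]), 'orientation': array([ 0.71647187,  0.03330467, -0.00908777, -0.69676127])}
```

View pics/scene0.png

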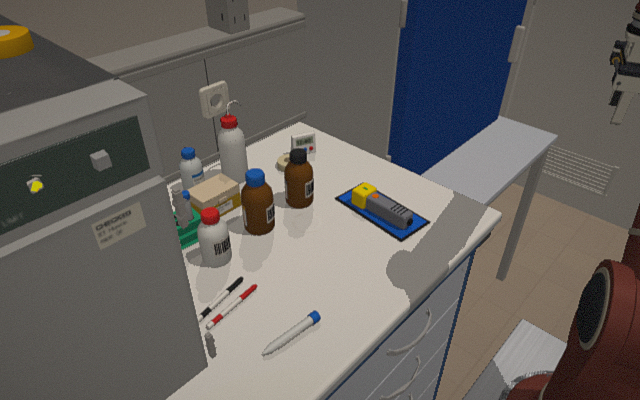

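View pics/top0.png

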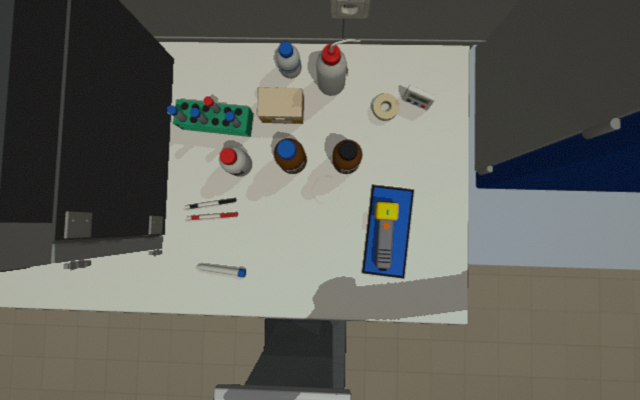

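Scene view: the blue-capped amber bottle is at about (258,205), black-capped at (299,180), white with red cap at (214,240), and the scanner on its mat at (383,205). The top view shows the same layout. I'll enlarge for detail.

```bash
python3 - <<'E'
import cv2
s=cv2.imread("pics/scene0.png"); t=cv2.imread("pics/top0.png")
cv2.imwrite("pics/c1.png",cv2.resize(s[140:280,190:330],None,fx=4.2,fy=4.2,interpolation=cv2.INTER_CUBIC))
cv2.imwrite("pics/c2.png",cv2.resize(t[175:285,345:435],None,fx=5,fy=5,interpolation=cv2.INTER_CUBIC))
cv2.imwrite("pics/c3.png",cv2.resize(t[120:190,210:370],None,fx=5,fy=5,interpolation=cv2.INTER_CUBIC))
cv2.imwrite("pics/c4.png",cv2.resize(s[170:250,325:440],None,fx=6,fy=6,interpolation=cv2.INTER_CUBIC))
E
```

```text
(no output)
```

View pics/c1.png

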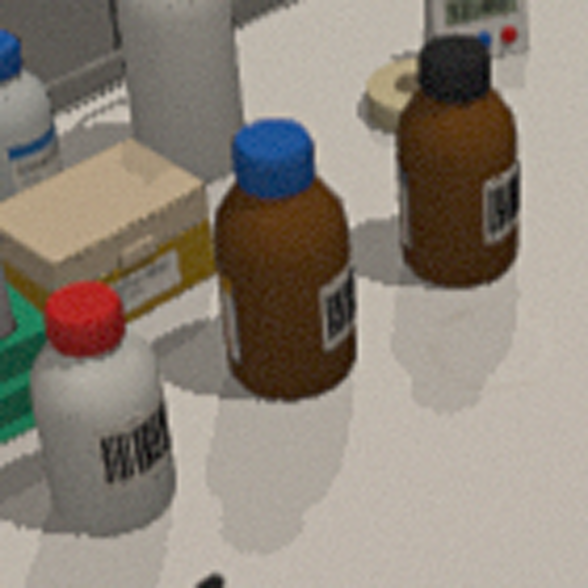

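View pics/c2.png

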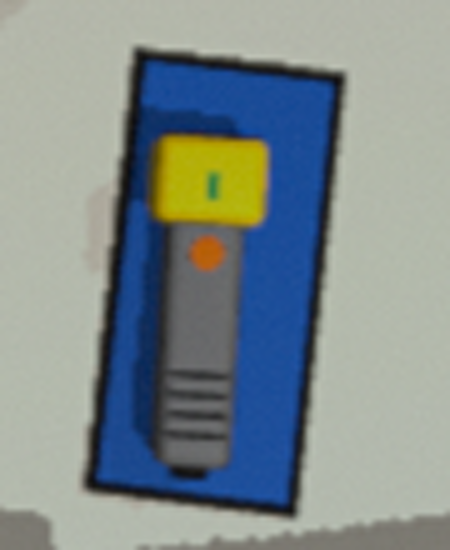

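View pics/c3.png

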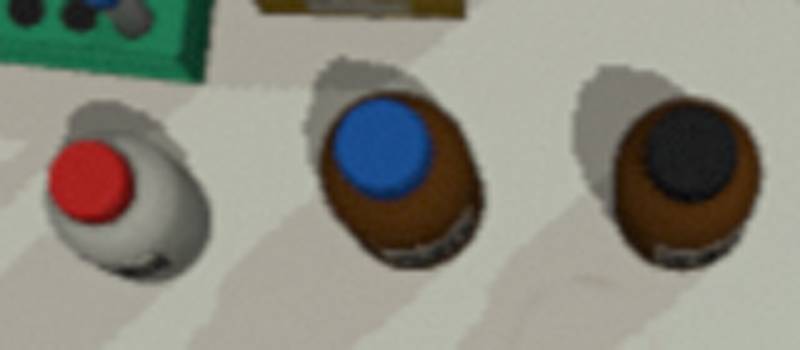

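View pics/c4.png

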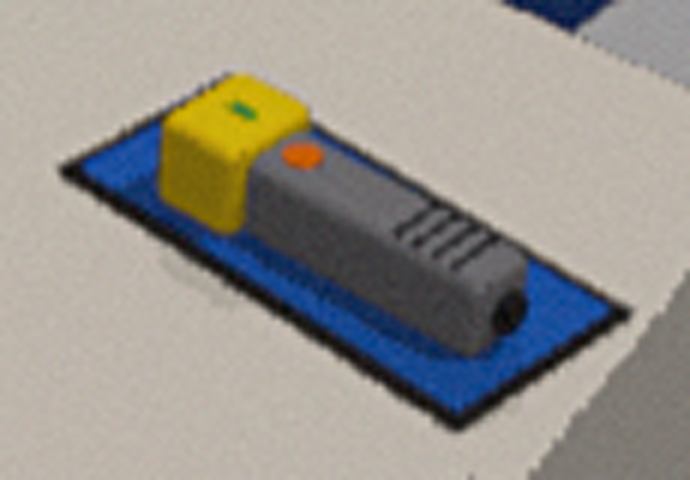

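```bash
cat > h.py <<'E'
from rig import telemetry, eyes, order
import numpy as np, cv2
from scipy.spatial.transform import Rotation as R
from scipy.optimize import least_squares
def cam(n):
    c=eyes.camera_model(n); q=np.array(c["orientation"]); return c["mtx"],np.array(c["eye"]),R.from_quat(q[[1,2,3,0]]).as_matrix()
C={n:cam(n) for n in("scene","top")}
def proj(n,P):
    K,e,M=C[n]; p=(np.atleast_2d(P)-e)@M*[1,-1,-1]; p=p@K.T; return p[:,:2]/p[:,2:]
def ray(n,uv,z):
    K,e,M=C[n]; d=M@(np.linalg.inv(K)@[*uv,1]*[1,-1,-1]); return e+d*(z-e[2])/d[2]
def lab(c,r,psi,w=.044,h=.04,n=9):
    a=psi+np.linspace(-w/2/r,w/2/r,n)
    f=lambda z:np.c_[c[0]+r*np.cos(a),c[1]+r*np.sin(a),np.full(n,z)]
    return np.r_[f(.05-h/2),f(.05+h/2)[::-1]]
def circ(c,r,z):
    a=np.linspace(0,2*np.pi,60); return np.c_[c[0]+r*np.cos(a),c[1]+r*np.sin(a),np.full(60,z)]
def poly(im,n,P,s,o,col,closed=True):
    q=((proj(n,P)-o+.5)*s-.5); cv2.polylines(im,[np.round(q*16).astype(int)],closed,col,1,cv2.LINE_AA,4)
E
python3 - <<'E'
from h import *
c2=lambda p:np.array(p)/5+[345,175]-.4
c3=lambda p:np.array(p)/5+[210,120]-.4
c1=lambda p:np.array(p)/4.2+[190,140]-.4
m=np.array([ray("top",c2(p),.004)[:2] for p in [(137,50),(344,74),(294,516),(88,488)]])
print("mat",m.mean(0),m, np.linalg.norm(m[0]-m[1]),np.linalg.norm(m[0]-m[3]))
d=m[0]+m[1]-m[2]-m[3]; print("yaw",np.degrees(np.arctan2(d[1],d[0])))
for nm,h,t,s in [("blue",.142,(383,147),(273,138)),("black",.135,(692,151),(455,52)),("red",.12,(91,181),(85,302))]:
    print(nm,ray("top",c3(t),h)[:2],ray("scene",c1(s),h)[:2])
# handle end & button
print("button",ray("top",c2((208,253)),.041), "head top ctr",ray("top",c2((211,183)),.046),"handle rear mid top",ray("top",c2((192,462)),.040))
E
```

```text
mat [ 0.52653992 -0.23655742] [[ 0.63423379 -0.19755848]
 [ 0.62534632 -0.29488524]
 [ 0.41840944 -0.27476763]
 [ 0.42817013 -0.17901833]] 0.09773169590250229 0.20689603464736772
yaw -5.3474301510333575
blue [ 0.68780875 -0.0082524 ] [ 0.68699945 -0.00735545]
black [ 0.69034835 -0.13411833] [ 0.68800694 -0.13311612]
red [0.67491914 0.11715848] [0.6735348  0.11828835]
button [ 0.53919762 -0.2276071   0.041     ] head top ctr [ 0.57058807 -0.22767355  0.046     ] handle rear mid top [ 0.44546425 -0.2223417   0.04      ]
```

```bash
cat > ov.py <<'E'
from h import *
s=cv2.imread("pics/scene0.png"); t=cv2.imread("pics/top0.png")
def crop(im,x,y,w,h,f): return cv2.resize(im[y:y+h,x:x+w],None,fx=f,fy=f,interpolation=cv2.INTER_CUBIC)
c=np.array([.6873,-.0078])
out=[]
for psi in (-180,-170,-160):
    row=[]
    for n,im,o in (("scene",s,(232,160)),("top",t,(268,130))):
        k=crop(im,*o,52,80 if n=="scene" else 50,5)
        poly(k,n,lab(c,.034,np.radians(psi)),5,o,(0,255,0))
        poly(k,n,circ(c,.034,0),5,o,(0,0,255)); poly(k,n,circ(c,.034*.6,.142),5,o,(255,255,0))
        row.append(k)
    out.append(np.vstack(row))
r=np.hstack(out); cv2.imwrite("pics/o1.png",cv2.resize(r,None,fx=.92,fy=.92)); print(r.shape)
g=np.array([.516,-.2265,.024]); yaw=np.radians(-2.3)
def scan(g,yaw):
    M=R.from_euler('z',yaw).as_matrix()
    L=[]
    for x0,x1,w,zt in((-.0835+.0,.0305,.034,.016),(.0305,.071,.05,.022)):
        for z in(-.02,zt):
            L.append(g+np.array([[x0,-w/2,z],[x1,-w/2,z],[x1,w/2,z],[x0,w/2,z]])@M.T)
    return L
def res(p):
    gg=np.array([p[0],p[1],.024]);M=R.from_euler('z',p[2]).as_matrix()
    return np.r_[0]
a=crop(t,345,175,90,110,5); b=crop(s,325,170,115,80,6)
for P in scan(g,yaw):
    poly(a,"top",P,5,(345,175),(0,255,0)); poly(b,"scene",P,6,(325,170),(0,255,0))
cv2.imwrite("pics/o2.png",a); cv2.imwrite("pics/o3.png",b)
E
python3 ov.py
```

```text
(650, 780, 3)
```

View pics/o1.png

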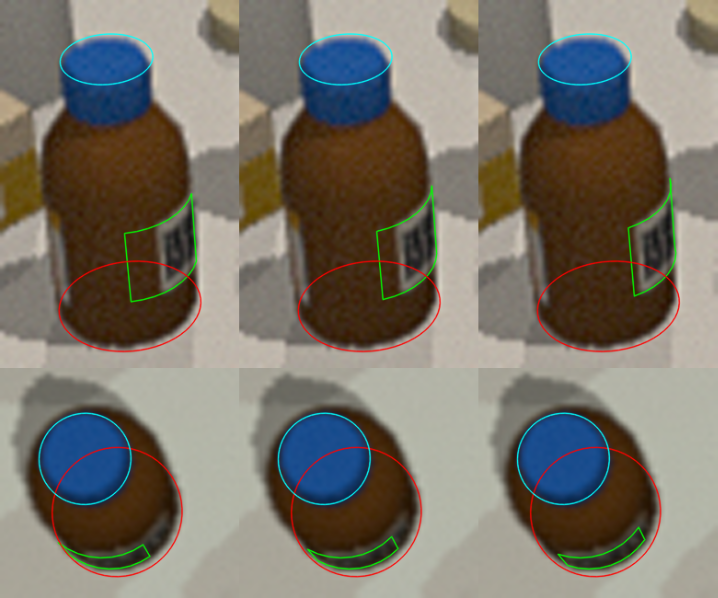

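View pics/o2.png

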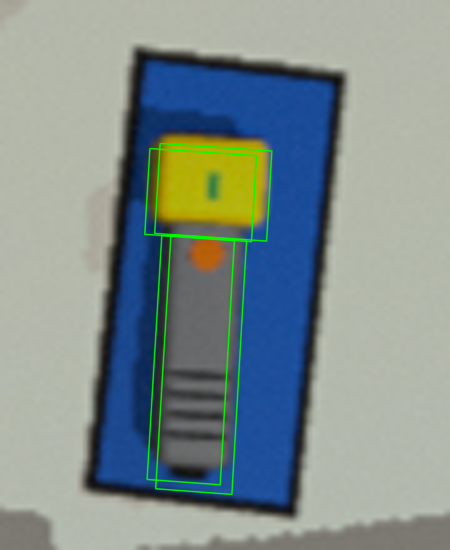

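View pics/o3.png

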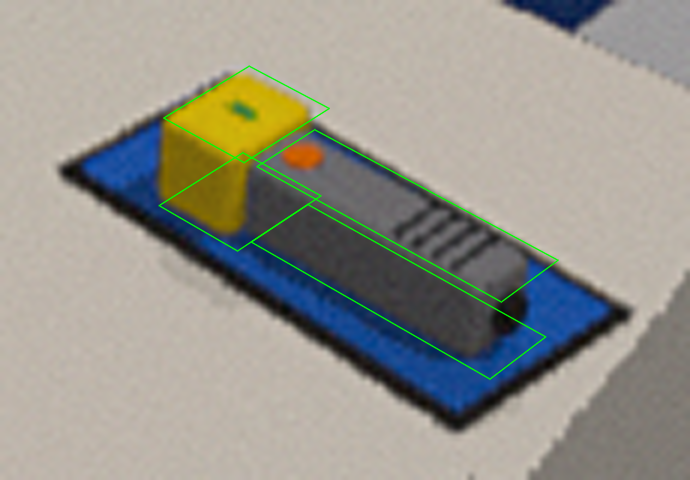

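```bash
python3 - <<'E'
from h import *
from ov import crop
s=cv2.imread("pics/scene0.png"); t=cv2.imread("pics/top0.png")
a=crop(s,237,165,42,70,8); b=crop(t,270,134,40,42,13)
b=cv2.convertScaleAbs(b,alpha=1.8,beta=10)
h=560
A=np.zeros((h,a.shape[1]+b.shape[1],3),np.uint8); A[:a.shape[0],:a.shape[1]]=cv2.convertScaleAbs(a,alpha=1.4);A[:b.shape[0]:,a.shape[1]:]=b[:h]
for x in range(0,A.shape[1],40): cv2.line(A,(x,0),(x,6 if x%200 else 14),(0,255,0),1)
print(a.shape,b.shape);cv2.imwrite("pics/z1.png",A[:, :800])
cv2.imwrite("pics/z2.png",A[:, a.shape[1]:])
E
```

```text
(650, 780, 3)
(560, 336, 3) (546, 520, 3)
```

View pics/z1.png

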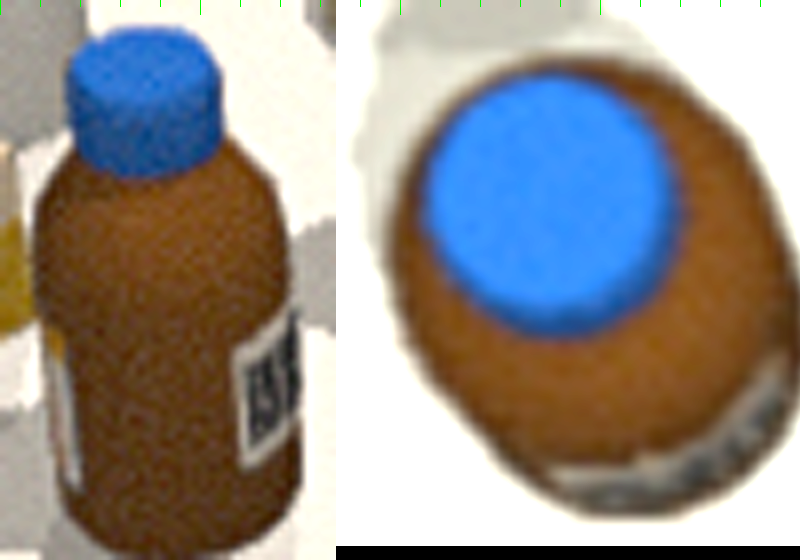

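```bash
python3 - <<'E'
from h import *
S=lambda p:(np.array(p)+.5)/8+[237,165]-.5
T=lambda p:(np.array(p)-[336,0]+.5)/13+[270,134]-.5
r=.0342
def model(p):
    c=p[:2]; L=lab(c,r,p[2])
    # idx 0: a=-,bottom; 8:a=+,bottom; 9:a=+ top; 17: a=- top
    ps=proj("scene",L); pt=proj("top",L)
    i,j=(17,0) if ps[17,0]<ps[9,0] else (9,8)
    l,rr=(17,9) if pt[17,0]<pt[9,0] else (9,17)
    e=C["scene"][1][:2]; d=c-e; D=np.hypot(*d); th=np.arctan2(d[1],d[0]); al=np.arccos(.034/D)
    sil=[]
    for sg in(1,-1):
        ang=th+np.pi+sg*al; sil.append(np.array([*(c+.034*np.array([np.cos(ang),np.sin(ang)])),.05]))
    sx=sorted(proj("scene",sil)[:,0])
    return dict(cs=proj("scene",[[*c,.142]])[0]-S((144,67)),ct=proj("top",[[*c,.142]])[0]-T((547,196)),
     tl=ps[i]-S((233,349)),bl=ps[j]-S((243,467)),l=pt[l]-T((550,468)),r=pt[rr]-T((785,345)),sx=np.array(sx)-[S((57,420))[0],S((302,420))[0]])
f=lambda p:np.concatenate(list(model(p).values()))
o=least_squares(f,[.687,-.007,np.radians(-157)],x_scale=[.01,.01,.1],loss="soft_l1")
print(o.x[:2],np.degrees(o.x[2])); 
for k,v in model(o.x).items(): print(k,v.round(2))
c=o.x[:2]
for n,a,b in (("scene","tl","bl"),("top","l","r")):
  for ps in(-166,-162,-158,-154,-150,-146):
    m=model([*c,np.radians(ps)]); print(n,ps,m[a].round(2),m[b].round(2))
E
```

```text
[ 0.68853649 -0.00819331] -152.72322404835998
cs [-0.15 -0.93]
ct [0.41 0.03]
tl [ 0.09 -0.14]
bl [ 0.08 -0.09]
l [0.93 0.49]
r [-0.47  1.92]
sx [-1.7  -0.67]
scene -166 [-3.35  1.05] [-3.28  1.12]
scene -162 [-2.27  0.74] [-2.23  0.81]
scene -158 [-1.23  0.39] [-1.21  0.45]
scene -154 [-0.22 -0.01] [-0.23  0.05]
scene -150 [ 0.74 -0.44] [ 0.71 -0.39]
scene -146 [ 1.65 -0.9 ] [ 1.6  -0.86]
top -166 [-2.45 -0.58] [-2.48  4.87]
top -162 [-1.46 -0.17] [-1.8   4.03]
top -158 [-0.44  0.16] [-1.19  3.15]
top -154 [0.59 0.42] [-0.64  2.23]
top -150 [1.65 0.61] [-0.15  1.27]
top -146 [2.71 0.73] [0.27 0.28]
```

```bash
cat > fit.py <<'E'
from h import *
from scipy.optimize import minimize
m0=np.array([[.634,-.198],[.625,-.295],[.418,-.275],[.428,-.179]])
F=4
def masks(files):
    M={}
    for n in files:
        im=cv2.resize(cv2.imread(files[n]),None,fx=F,fy=F,interpolation=cv2.INTER_CUBIC)
        b,g,r=[im[:,:,i].astype(int) for i in range(3)]
        ye=(r>b+40)&(g>b+30)
        orr=(r>b+40)
        bl=(b>r+25)&(b>g+12)
        M[n]=(ye,bl,orr)
    return M
def hullmask(n,P,shape):
    q=np.round(((proj(n,P)+.5)*F-.5)*16).astype(np.int32); k=np.zeros(shape,np.uint8)
    cv2.fillConvexPoly(k,cv2.convexHull(q),1,cv2.LINE_8,4); return k>0
def box(g,yaw,x0,x1,w,zt,zb=-.02):
    p=np.array([[x,y,z] for x in(x0,x1) for y in(-w/2,w/2) for z in(zb,zt)])
    return g+p@R.from_euler('z',yaw).as_matrix().T
def fit(files,p0,z=.024):
    M=masks(files)
    def cost(p,verbose=False):
        g=np.array([p[0]/100,p[1]/100,z]); yaw=p[2]/10; t=0; o=[]
        for n,(ye,bl,orr) in M.items():
            sh=ye.shape
            H=hullmask(n,box(g,yaw,.031,.071,.05,.022),sh); h=hullmask(n,box(g,yaw,-.086,.031,.034,.016),sh)
            roi=hullmask(n,np.array([[*q,.004] for q in (m0-m0.mean(0))*.93+m0.mean(0)]),sh)
            k=H|cv2.dilate(H.astype(np.uint8),np.ones((25,25))).astype(bool)
            a=(H^ye)&k; b=(((H|h)^~bl))&roi
            o+= [a.sum()/H.sum(),b.sum()/(H|h).sum()]
        if verbose: print(np.round(o,3))
        return sum(o)
    best=None
    for d in(-.8,0,.8):
        r=minimize(cost,np.array(p0)+[0,0,d],method="Nelder-Mead",options=dict(initial_simplex=np.array(p0)+np.array([[0,0,d],[1,0,d],[0,1,d],[0,0,d+.8]]),xatol=.005,fatol=1e-5))
        if best is None or r.fun<best.fun: best=r
    cost(best.x,True); p=best.x; print("grip",p[:2]/100,"yaw",np.degrees(p[2]/10),best.fun); return p
E
python3 - <<'E'
from fit import *
f={"top":"pics/top0.png","scene":"pics/scene0.png"}
for k in ({"top":f["top"]},{"scene":f["scene"]},f): p=fit(k,[52.2,-22.6,-.3])
im=cv2.imread(f["top"]);o=(345,175)
from ov import crop,scan
a=crop(im,*o,90,110,5); b=crop(cv2.imread(f["scene"]),325,170,115,80,5)
for P in scan(np.array([p[0]/100,p[1]/100,.024]),p[2]/10): poly(a,"top",P,5,o,(0,255,0)); poly(b,"scene",P,5,(325,170),(0,255,0))
mm=np.c_[m0,np.full(4,.004)]; poly(a,"top",mm,5,o,(0,0,255));poly(b,"scene",mm,5,(325,170),(0,0,255))
z=np.zeros((550,450+575,3),np.uint8); z[:,:450]=a; z[:400,450:]=b; cv2.imwrite("pics/f1.png",cv2.resize(z,None,fx=.78,fy=.78,interpolation=cv2.INTER_AREA))
E
```

```text
[0.145 0.122]
grip [ 0.5217865 -0.2263849] yaw -1.6307083797367647 0.2676557997157493
[0.315 0.073]
grip [ 0.52259154 -0.23096183] yaw -2.171916559518212 0.3878826267709994
[0.149 0.132 0.321 0.103]
grip [ 0.52157485 -0.22786949] yaw -2.130671335964264 0.704205011978804
(650, 780, 3)
```

View pics/f1.png

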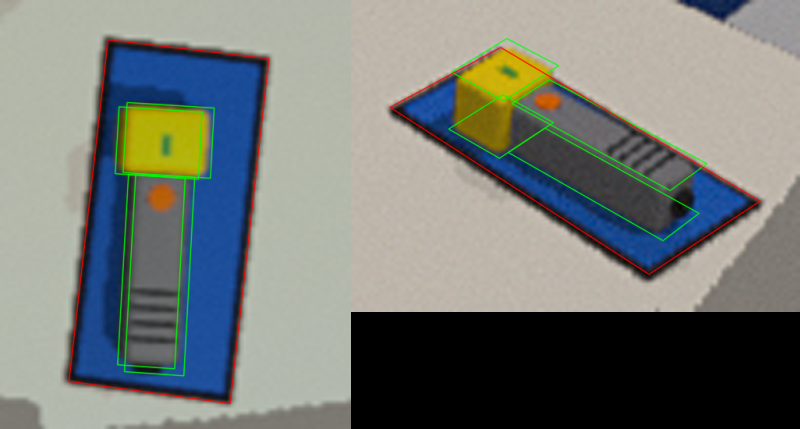

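Scanner fit: grip about (0.522, -0.227), yaw about -1.9°. The mat centre is (0.5265, -0.2366), yaw -5.3°. The sticker faces -153.5°, so the scanner must aim at +26.5° from about (0.523, -0.091, 0.05). Now I'll move above the scanner.

arm_command --targets '[[[0, 0, -0.1], [0.04, 0.05, -0.0], 1], [[0, 0, -0.2], [0.08, 0.1, -0.0], 1], [[0, 0, -0.3], [0.12, 0.15, -0.0], 1], [[0, 0, -0.358], [0.16, 0.2, -0.0], 1], [[0, 0, -0.358], [0.2, 0.25, -0.02], 1], [[0, 0, -0.358], [0.24, 0.3, -0.04], 1], [[0, 0, -0.358], [0.28, 0.35, -0.06], 1], [[0, 0, -0.358], [0.315, 0.389, -0.065], 1], [[0, 0, -0.358], [0.315, 0.389, -0.065], 1], [[0, 0, -0.358], [0.315, 0.389, -0.065], 1], [[0, 0, -0.358], [0.315, 0.389, -0.065], 1], [[0, 0, -0.358], [0.315, 0.389, -0.065], 1], [[0, 0, -0.358], [0.315, 0.389, -0.065], 1], [[0, 0, -0.358], [0.315, 0.389, -0.065], 1], [[0, 0, -0.358], [0.315, 0.389, -0.065], 1], [[0, 0, -0.358], [0.315, 0.389, -0.065], 1], [[0, 0, -0.358], [0.315, 0.389, -0.065], 1], [[0, 0, -0.358], [0.315, 0.389, -0.065], 1]]' --grip_force 20

```text
time_s: 1.6
position: [0.5214, -0.2292, 0.1501]
orientation: [-0.0, -0.694, 0.72, -0.0]
wrist_force: [0.4, 0.1, 0.2]
gripper_width: 0.0929
```

```bash
python3 - <<'E'
from h import *
from ov import crop
print(telemetry.sense()["position"])
a=eyes.grab_frame("top")[:,:,::-1].copy(); b=eyes.grab_frame("scene")[:,:,::-1].copy()
cv2.imwrite("pics/g1.png",np.hstack([crop(a,320,140,130,150,3),crop(b,310,100,130,150,3)]))
E
```

```text
(650, 780, 3)
[ 0.5213555  -0.22918229  0.15014107]
```

View pics/g1.png

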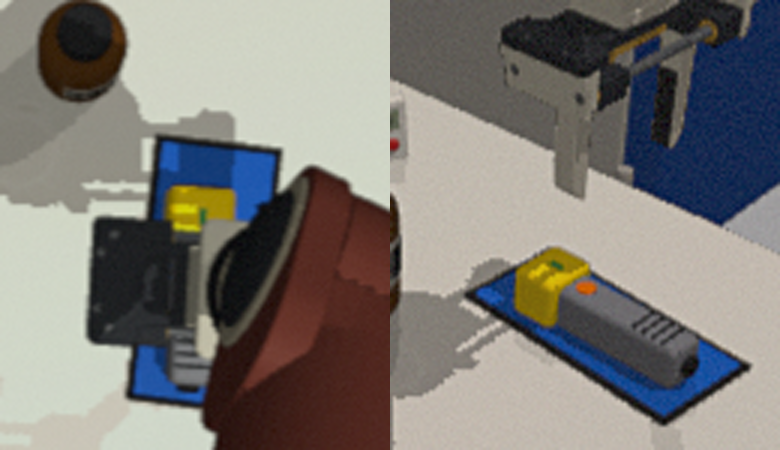

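The gripper straddles the scanner handle, with the jaws across it. Next I'll descend and close.

arm_command --targets '[[[0, 0, 0], [0, 0.002, -0.03], 1], [[0, 0, 0], [0, 0.002, -0.06], 1], [[0, 0, 0], [0, 0.002, -0.08], 1], [[0, 0, 0], [0, 0.002, -0.1], 1], [[0, 0, 0], [0, 0.002, -0.11], 1], [[0, 0, 0], [0, 0.002, -0.12], 1], [[0, 0, 0], [0, 0.002, -0.12], 1], [[0, 0, 0], [0, 0.002, -0.12], 1], [[0, 0, 0], [0, 0.002, -0.12], 1]]'

```text
time_s: 2.45
position: [0.5233, -0.2255, 0.0308]
orientation: [0.0, -0.695, 0.719, -0.001]
wrist_force: [-0.0, -0.3, 0.1]
gripper_width: 0.0929
```

arm_command --targets '[[[0, 0, 0], [0, 0, 0], -1], [[0, 0, 0], [0, 0, 0], -1], [[0, 0, 0], [0, 0, 0], -1], [[0, 0, 0], [0, 0, 0], -1], [[0, 0, 0], [0, 0, 0], -1], [[0, 0, 0], [0, 0, 0], -1], [[0, 0, 0], [0, 0, 0], -1], [[0, 0, 0], [0, 0, 0], -1], [[0, 0, 0], [0, 0, 0], -1], [[0, 0, 0], [0, 0, 0], -1], [[0, 0, 0], [0, 0, 0], -1], [[0, 0, 0], [0, 0, 0], -1]]' --grip_force 20

```text
time_s: 3.45
position: [0.5225, -0.2253, 0.0298]
orientation: [-0.0, -0.695, 0.719, -0.0]
wrist_force: [-0.8, -0.6, -0.8]
gripper_width: 0.0341
```

arm_command --targets '[[[0, 0, 0], [0, 0, 0.01], -1], [[0, 0, 0], [0, 0, 0.03], -1], [[0, 0, 0], [0, 0, 0.06], -1], [[0, 0, 0], [0, 0, 0.09], -1], [[0, 0, 0], [0, 0, 0.12], -1], [[0, 0, 0], [0, 0, 0.14], -1], [[0, 0, 0], [0, 0, 0.15], -1], [[0, 0, 0.06], [0, 0.02, 0.15], -1], [[0, 0, 0.12], [0, 0.04, 0.15], -1], [[0, 0, 0.2], [0, 0.06, 0.15], -1], [[0, 0, 0.28], [0, 0.08, 0.15], -1], [[0, 0, 0.36], [0, 0.1, 0.15], -1], [[0, 0, 0.42], [0, 0.115, 0.15], -1], [[0, 0, 0.46], [0, 0.126, 0.15], -1], [[0, 0, 0.496], [0.0005, 0.135, 0.15], -1], [[0, 0, 0.496], [0.0005, 0.135, 0.15], -1], [[0, 0, 0.496], [0.0005, 0.135, 0.15], -1]]'

```text
time_s: 4.87
position: [0.5228, -0.0902, 0.1795]
orientation: [0.0, 0.85, -0.526, -0.0]
wrist_force: [-0.1, -0.7, -1.9]
gripper_width: 0.0336
```

```bash
python3 - <<'E'
from h import *
from ov import crop
s=telemetry.sense();print(s["position"],s["orientation"],s["gripper_width"],s["wrist_force"])
a=eyes.grab_frame("top")[:,:,::-1].copy(); b=eyes.grab_frame("scene")[:,:,::-1].copy()
cv2.imwrite("pics/t2.png",a);cv2.imwrite("pics/s2.png",b)
cv2.imwrite("pics/g2.png",np.hstack([crop(a,260,120,130,150,3),crop(b,230,100,130,150,3)]))
E
```

```text
(650, 780, 3)
[ 0.52284026 -0.09018234  0.17950389] [ 3.07154676e-04  8.50412926e-01 -5.26115721e-01 -9.64747112e-05] 0.03355560671905603 [-0.07674511 -0.68571128 -1.90793393]
```

View pics/g2.png

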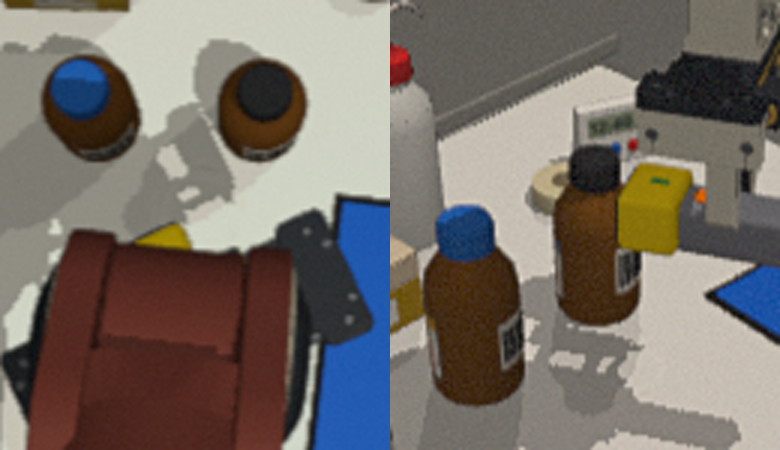

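```bash
cat > chk.py <<'E'
from h import *
from ov import crop,scan
import sys
def chk(b,out,o,w,h,f,dx=0,n="scene"):
    s=telemetry.sense(); q=s["orientation"]; Mt=R.from_quat(q[[1,2,3,0]]).as_matrix()
    x=Mt[:,1]; x=x*np.sign(x[0]); yaw=np.arctan2(x[1],x[0])
    g=s["position"]+[0,0,-.006]+dx*x; print(g,np.degrees(yaw))
    k=crop(b,*o,w,h,f)
    for P in scan(g,yaw): poly(k,n,P,f,o,(0,255,0))
    cs=np.array([.6882,-.0085]); poly(k,n,lab(cs,.034,np.radians(-153.5)),f,o,(255,0,255))
    spot=g+.151*x; c=R.from_euler('z',yaw).as_matrix()
    poly(k,n,np.array([g+.071*x,spot]),f,o,(0,0,255),False)
    cv2.imwrite(out,k)
if __name__=="__main__": chk(cv2.imread("pics/s2.png"),"pics/k2.png",(270,110),160,110,5)
E
python3 chk.py
```

```text
(650, 780, 3)
[ 0.52284862 -0.09150873  0.17362861] 26.37717409566206
```

View pics/k2.png

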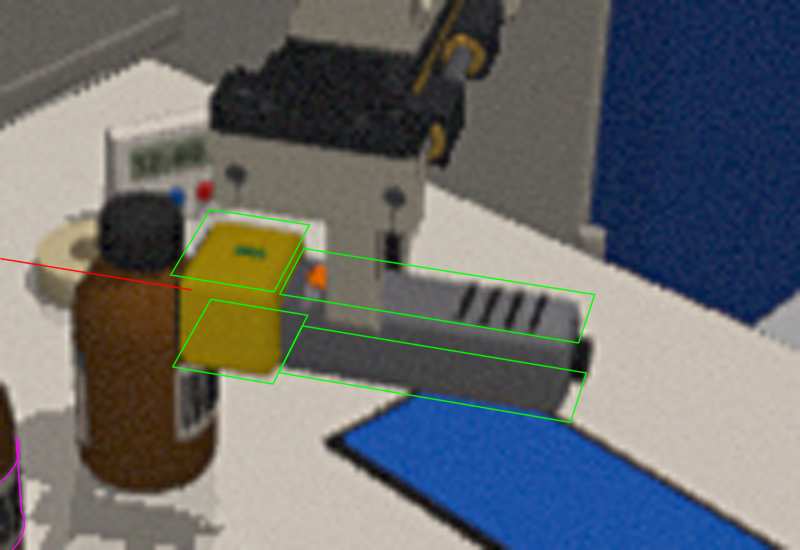

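The head matches the model to about 1 px, and the pitch error is about 1°. Next I'll descend to sticker height in front of the blue-capped bottle.

arm_command --targets '[[[0, 0, 0], [0, 0, -0.02], -1], [[0, 0, 0], [0, 0, -0.04], -1], [[0, 0, 0], [0, 0, -0.06], -1], [[0, 0, 0], [0, 0, -0.08], -1], [[0, 0, 0], [0, 0, -0.1], -1], [[0, 0, 0], [0, 0, -0.115], -1], [[0, 0, 0], [0, 0, -0.123], -1], [[0, 0, 0], [0, 0, -0.123], -1], [[0, 0, 0], [0, 0, -0.123], -1], [[0, 0, 0], [0, 0, -0.123], -1]]'

```text
time_s: 5.8
position: [0.5239, -0.0905, 0.0577]
orientation: [-0.0, 0.85, -0.526, 0.001]
wrist_force: [-0.3, -0.1, -2.6]
gripper_width: 0.0337
```

```bash
python3 - <<'E'
from chk import *
a=eyes.grab_frame("top")[:,:,::-1].copy(); b=eyes.grab_frame("scene")[:,:,::-1].copy()
cv2.imwrite("pics/t3.png",a);cv2.imwrite("pics/s3.png",b)
chk(b,"pics/k3.png",(230,140),160,110,5)
chk(a,"pics/k3t.png",(255,125),120,90,6,n="top")
E
```

```text
(650, 780, 3)
[ 0.52387685 -0.09029109  0.05186755] 26.499282497978143
[ 0.52387685 -0.09029109  0.05186755] 26.499282497978143
```

View pics/k3.png

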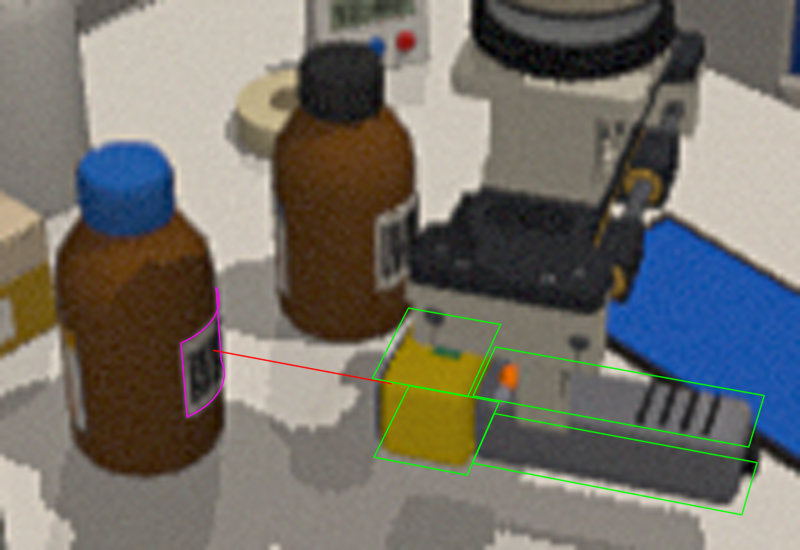

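View pics/k3t.png

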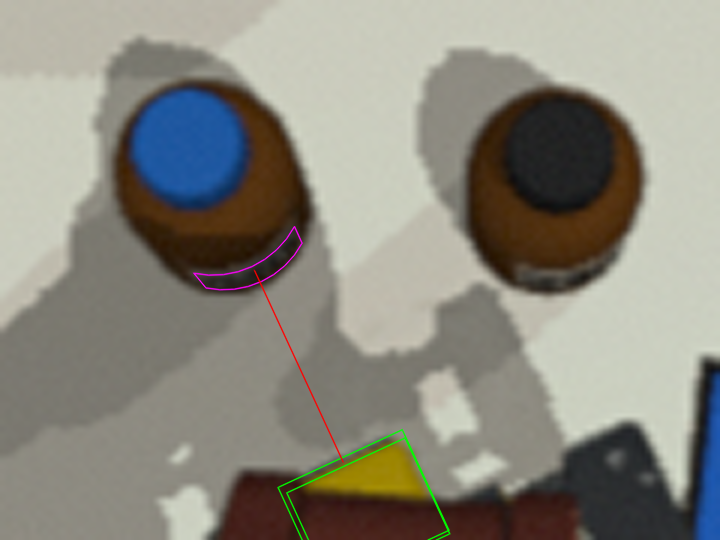

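The aim line lands mid-sticker in both views, with the window about 80 mm away. Now I'll hold still.

arm_command --targets '[[[0, 0, 0], [0, 0, 0], -1], [[0, 0, 0], [0, 0, 0], -1], [[0, 0, 0], [0, 0, 0], -1], [[0, 0, 0], [0, 0, 0], -1], [[0, 0, 0], [0, 0, 0], -1], [[0, 0, 0], [0, 0, 0], -1], [[0, 0, 0], [0, 0, 0], -1], [[0, 0, 0], [0, 0, 0], -1], [[0, 0, 0], [0, 0, 0], -1], [[0, 0, 0], [0, 0, 0], -1], [[0, 0, 0], [0, 0, 0], -1], [[0, 0, 0], [0, 0, 0], -1], [[0, 0, 0], [0, 0, 0], -1], [[0, 0, 0], [0, 0, 0], -1], [[0, 0, 0], [0, 0, 0], -1], [[0, 0, 0], [0, 0, 0], -1], [[0, 0, 0], [0, 0, 0], -1], [[0, 0, 0], [0, 0, 0], -1], [[0, 0, 0], [0, 0, 0], -1], [[0, 0, 0], [0, 0, 0], -1]]'

```text
time_s: 7.57
position: [0.523, -0.09, 0.0567]
orientation: [-0.0, 0.85, -0.526, 0.0]
wrist_force: [-0.6, 1.0, -1.6]
gripper_width: 0.0338
```

```bash
python3 - <<'E'
from h import *
from ov import crop
a=cv2.imread("pics/t3.png");b=cv2.imread("pics/s3.png")
k=crop(a,270,145,46,36,10);k=cv2.convertScaleAbs(k,alpha=2.2)
l=crop(b,255,190,32,36,10);l=cv2.convertScaleAbs(l,alpha=1.8)
k2=k.copy();l2=l.copy()
cs=np.array([.6882,-.0085])
for ps,col in((-153.5,(255,0,255)),):
    poly(k2,"top",lab(cs,.034,np.radians(ps)),10,(270,145),col);poly(l2,"scene",lab(cs,.034,np.radians(ps)),10,(255,190),col)
    poly(k2,"top",lab(cs,.034,np.radians(ps),w=.0005),10,(270,145),col);poly(l2,"scene",lab(cs,.034,np.radians(ps),w=.0005),10,(255,190),col)
cv2.imwrite("pics/l3.png",np.vstack([np.hstack([k,l]),np.hstack([k2,l2])])[:,:800])
E
```

```text
(650, 780, 3)
```

View pics/l3.png

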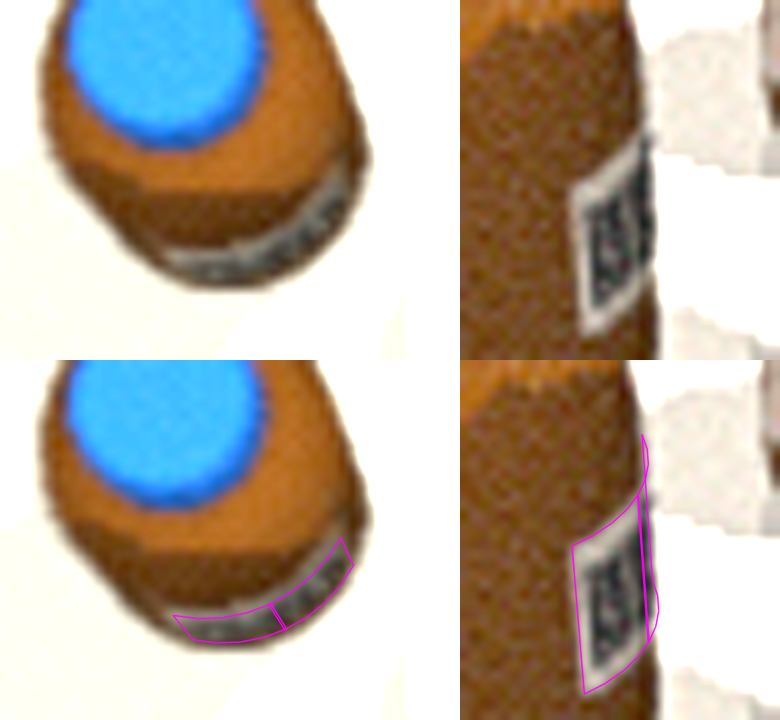

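The sticker may face about 2–3° further round than I fitted. There is time to spare, so I'll do a second hold with that small correction, pivoting about the sticker.

arm_command --targets '[[[0, 0, 0.02], [0.002, -0.003, 0], -1], [[0, 0, 0.04], [0.003, -0.006, 0], -1], [[0, 0, 0.045], [0.004, -0.0075, 0], -1], [[0, 0, 0.045], [0.004, -0.0075, 0], -1], [[0, 0, 0.045], [0.004, -0.0075, 0], -1], [[0, 0, 0.045], [0.004, -0.0075, 0], -1], [[0, 0, 0.045], [0.004, -0.0075, 0], -1], [[0, 0, 0.045], [0.004, -0.0075, 0], -1], [[0, 0, 0.045], [0.004, -0.0075, 0], -1], [[0, 0, 0.045], [0.004, -0.0075, 0], -1], [[0, 0, 0.045], [0.004, -0.0075, 0], -1], [[0, 0, 0.045], [0.004, -0.0075, 0], -1], [[0, 0, 0.045], [0.004, -0.0075, 0], -1], [[0, 0, 0.045], [0.004, -0.0075, 0], -1], [[0, 0, 0.045], [0.004, -0.0075, 0], -1], [[0, 0, 0.045], [0.004, -0.0075, 0], -1], [[0, 0, 0.045], [0.004, -0.0075, 0], -1], [[0, 0, 0.045], [0.004, -0.0075, 0], -1], [[0, 0, 0.045], [0.004, -0.0075, 0], -1], [[0, 0, 0.045], [0.004, -0.0075, 0], -1]]'

```text
time_s: 9.23
position: [0.527, -0.0975, 0.0567]
orientation: [-0.0, 0.862, -0.507, -0.0]
wrist_force: [0.4, -0.3, -2.7]
gripper_width: 0.0338
```

arm_command --targets '[[[0, 0, 0], [0, 0, 0.02], -1], [[0, 0, 0], [0, 0, 0.05], -1], [[0, 0, 0], [0, 0, 0.08], -1], [[0, 0, 0], [0, 0, 0.11], -1], [[0, 0, 0], [0, 0, 0.124], -1], [[0, 0, -0.06], [0, -0.015, 0.124], -1], [[0, 0, -0.14], [0.001, -0.035, 0.124], -1], [[0, 0, -0.22], [0.002, -0.055, 0.124], -1], [[0, 0, -0.3], [0.003, -0.075, 0.124], -1], [[0, 0, -0.38], [0.004, -0.095, 0.124], -1], [[0, 0, -0.46], [0.005, -0.115, 0.124], -1], [[0, 0, -0.54], [0.005, -0.13, 0.124], -1], [[0, 0, -0.6], [0.005, -0.1395, 0.124], -1], [[0, 0, -0.6], [0.005, -0.1395, 0.11], -1], [[0, 0, -0.6], [0.005, -0.1395, 0.08], -1], [[0, 0, -0.6], [0.005, -0.1395, 0.05], -1], [[0, 0, -0.6], [0.005, -0.1395, 0.03], -1], [[0, 0, -0.6], [0.005, -0.1395, 0.01], -1], [[0, 0, -0.6], [0.005, -0.1395, 0.0], -1], [[0, 0, -0.6], [0.005, -0.1395, 0.0], -1]]'

```text
time_s: 10.9
position: [0.5289, -0.237, 0.0531]
orientation: [-0.002, -0.673, 0.74, 0.003]
wrist_force: [-0.6, -0.2, -3.0]
gripper_width: 0.0335
```

```bash
python3 - <<'E'
from chk import *
s=telemetry.sense();print(s["position"],s["gripper_width"],s["wrist_force"])
a=eyes.grab_frame("top")[:,:,::-1].copy(); b=eyes.grab_frame("scene")[:,:,::-1].copy()
cv2.imwrite("pics/t4.png",a);cv2.imwrite("pics/s4.png",b)
chk(b,"pics/k4.png",(320,150),130,110,6)
E
```

```text
(650, 780, 3)
[ 0.52885861 -0.23700104  0.05311386] 0.033474868523291956 [-0.62875449 -0.20364922 -2.95703792]
[ 0.5316501  -0.2376826   0.05042228] -5.365370348567917
```

View pics/k4.png

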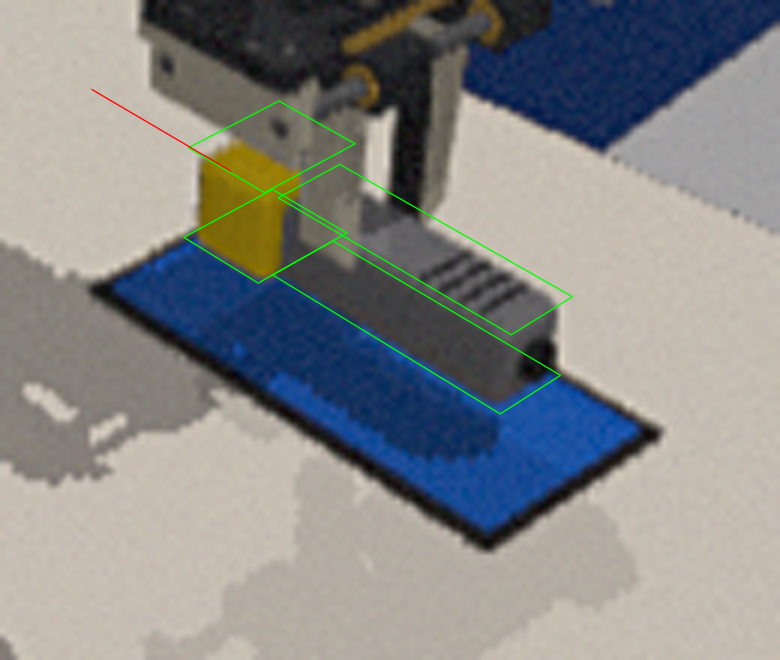

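Scanner is over the mat and level. I'll lower it gently.

arm_command --targets '[[[0, 0, 0], [0, 0, -0.005], -1], [[0, 0, 0], [0, 0, -0.01], -1], [[0, 0, 0], [0, 0, -0.015], -1], [[0, 0, 0], [0, 0, -0.018], -1], [[0, 0, 0], [0, 0, -0.021], -1], [[0, 0, 0], [0, 0, -0.023], -1], [[0, 0, 0], [0, 0, -0.0245], -1], [[0, 0, 0], [0, 0, -0.0255], -1], [[0, 0, 0], [0, 0, -0.026], -1], [[0, 0, 0], [0, 0, -0.026], -1], [[0, 0, 0], [0, 0, -0.026], -1], [[0, 0, 0], [0, 0, -0.026], -1]]'

```text
time_s: 12.0
position: [0.5321, -0.237, 0.0309]
orientation: [0.0, -0.674, 0.739, -0.0]
wrist_force: [0.3, -0.4, -3.3]
gripper_width: 0.0336
```

```bash
python3 - <<'E'
from chk import *
s=telemetry.sense();print(s["position"],s["gripper_width"],s["wrist_force"],s["wrist_torque"])
b=eyes.grab_frame("scene")[:,:,::-1].copy();a=eyes.grab_frame("top")[:,:,::-1].copy()
cv2.imwrite("pics/t5.png",a)
cv2.imwrite("pics/s5.png",b)
chk(b,"pics/k5.png",(320,150),130,110,6)
E
```

```text
(650, 780, 3)
[ 0.53205256 -0.23700995  0.03087213] 0.033574191175435385 [ 0.29453345 -0.44030695 -3.27965764] [-0.00213915 -0.02245548 -0.05262367]
[ 0.53201567 -0.23703916  0.02485884] -5.280722979177316
```

View pics/k5.png

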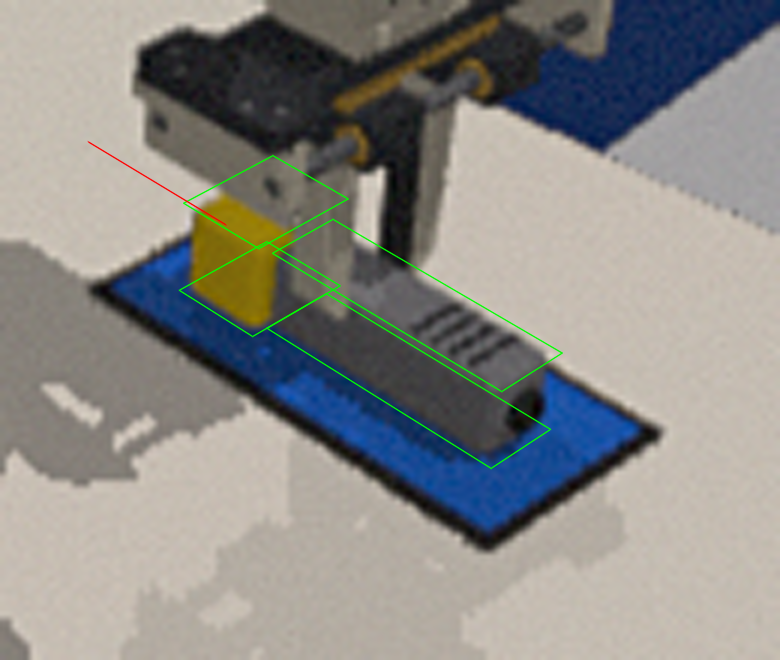

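Not touching yet: the wrist force is still just the scanner's weight. I'll creep down the last millimetres.

arm_command --targets '[[[0, 0, 0], [0, 0, -0.0005], -1], [[0, 0, 0], [0, 0, -0.001], -1], [[0, 0, 0], [0, 0, -0.001], -1], [[0, 0, 0], [0, 0, -0.001], -1], [[0, 0, 0], [0, 0, -0.001], -1]]'

```text
time_s: 12.52
position: [0.532, -0.237, 0.0297]
orientation: [0.0, -0.674, 0.739, -0.0]
wrist_force: [1.0, 0.2, -3.8]
gripper_width: 0.0335
```

arm_command --targets '[[[0, 0, 0], [0, 0, -0.0005], -1], [[0, 0, 0], [0, 0, -0.001], -1], [[0, 0, 0], [0, 0, -0.001], -1], [[0, 0, 0], [0, 0, -0.001], -1], [[0, 0, 0], [0, 0, -0.001], -1]]'

```text
time_s: 12.93
position: [0.532, -0.237, 0.0297]
orientation: [0.0, -0.674, 0.739, -0.0]
wrist_force: [-1.3, 0.7, 4.6]
gripper_width: 0.0337
```

Contact (+4.6 N). Now release and retreat.

arm_command --targets '[[[0, 0, 0], [0, 0, 0], -0.1], [[0, 0, 0], [0, 0, 0], 0.0], [[0, 0, 0], [0, 0, 0], 0.3], [[0, 0, 0], [0, 0, 0], 0.7], [[0, 0, 0], [0, 0, 0], 1], [[0, 0, 0], [0, 0, 0], 1], [[0, 0, 0], [0, 0, 0], 1], [[0, 0, 0], [0, 0, 0], 1], [[0, 0, 0], [0, 0, 0.01], 1], [[0, 0, 0], [0, 0, 0.03], 1], [[0, 0, 0], [0, 0, 0.06], 1], [[0, 0, 0], [0, 0, 0.09], 1], [[0, 0, 0], [0, 0, 0.12], 1], [[0, 0, 0], [0, 0, 0.16], 1], [[0, 0, 0], [0, 0, 0.19], 1], [[0, 0, 0], [0, 0, 0.19], 1]]'

```text
time_s: 14.27
position: [0.5358, -0.2388, 0.2269]
orientation: [0.003, -0.674, 0.739, -0.007]
wrist_force: [1.4, 0.3, 0.1]
gripper_width: 0.0929
```

arm_command --targets '[[[0, 0, 0], [-0.03, -0.03, 0], 1], [[0, 0, 0.1], [-0.06, -0.06, 0], 1], [[0, 0, 0.2], [-0.09, -0.09, 0], 1], [[0, 0, 0.3], [-0.12, -0.13, 0], 1], [[0, 0, 0.35], [-0.16, -0.17, 0], 1], [[0, 0, 0.35], [-0.2, -0.21, 0], 1], [[0, 0, 0.35], [-0.24, -0.26, 0], 1], [[0, 0, 0.35], [-0.28, -0.31, 0], 1], [[0, 0, 0.35], [-0.32, -0.37, 0], 1], [[0, 0, 0.35], [-0.32, -0.37, 0], 1], [[0, 0, 0.35], [-0.32, -0.37, 0], 1], [[0, 0, 0.35], [-0.32, -0.37, 0], 1], [[0, 0, 0.35], [-0.32, -0.37, 0], 1]]'

```text
time_s: 15.35
position: [0.2026, -0.6127, 0.2183]
orientation: [0.004, 0.788, -0.615, -0.001]
wrist_force: [-1.0, -0.1, 0.6]
gripper_width: 0.093
```

```bash
python3 - <<'E'
from fit import *
from ov import crop,scan
print(telemetry.sense()["position"])
a0=eyes.grab_frame("top")[:,:,::-1].copy(); b0=eyes.grab_frame("scene")[:,:,::-1].copy()
cv2.imwrite("pics/t6.png",a0);cv2.imwrite("pics/s6.png",b0)
f={"top":"pics/t6.png","scene":"pics/s6.png"}
fit({"top":f["top"]},[53.1,-23.7,-.9]); p=fit(f,[53.1,-23.7,-.9])
a=crop(a0,345,175,90,110,4); b=crop(b0,180,130,260,120,3)
z=np.zeros((440,360,3),np.uint8); z=a
cv2.imwrite("pics/f6.png",z);cv2.imwrite("pics/f6s.png",b)
E
```

```text
(650, 780, 3)
[ 0.20256039 -0.61273362  0.2183084 ]
[0.165 0.123]
grip [ 0.53186757 -0.23656453] yaw -4.852106510332326 0.2880189701796766
[0.167 0.128 0.328 0.086]
grip [ 0.53149545 -0.2375204 ] yaw -4.7104539787266155 0.7081827390599699
```

View pics/f6.png

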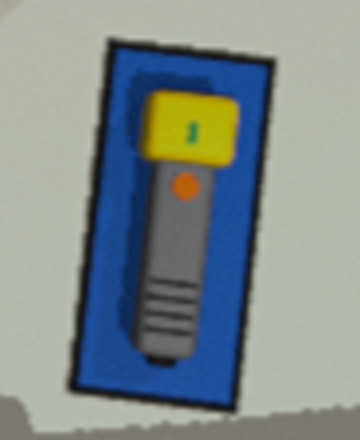

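View pics/f6s.png

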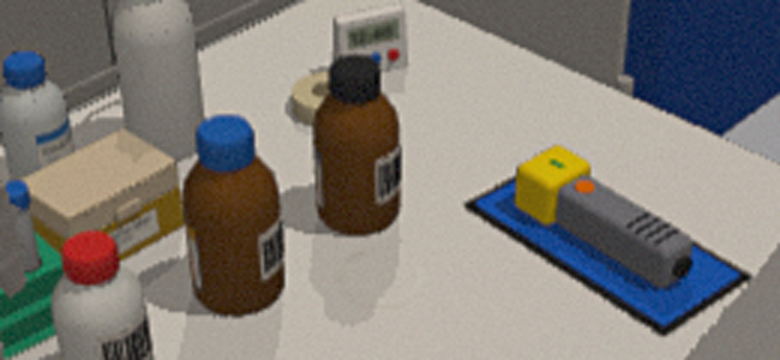

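The scanner is centred and along the mat, and the bottles look undisturbed. The green mark on the head looks different, so I'll compare frames.

```bash
python3 - <<'E'
import cv2,numpy as np
def c(f,x,y,w=22,h=22): return cv2.resize(cv2.imread(f)[y-h//2:y+h//2,x-w//2:x+w//2],(190,190),interpolation=cv2.INTER_CUBIC)
r1=np.hstack([c("pics/top0.png",387,212),c("pics/t6.png",393,208),c("pics/scene0.png",365,188),c("pics/s6.png",366,185)])
r2=np.hstack([c("pics/s2.png",320,160),c("pics/s3.png",319,210),c("pics/s4.png",360,180),c("pics/s5.png",358,186)])
cv2.imwrite("pics/led.png",np.vstack([r1,r2]))
d=cv2.absdiff(cv2.imread("pics/top0.png"),cv2.imread("pics/t6.png")).max(2)
print("diff in bottle area",(d[125:185,215:372]>50).sum(), "in scene",(cv2.absdiff(cv2.imread("pics/scene0.png"),cv2.imread("pics/s6.png")).max(2)[140:275,195:320]>50).sum())
E
```

```text
diff in bottle area 0 in scene 0
```

View pics/led.png

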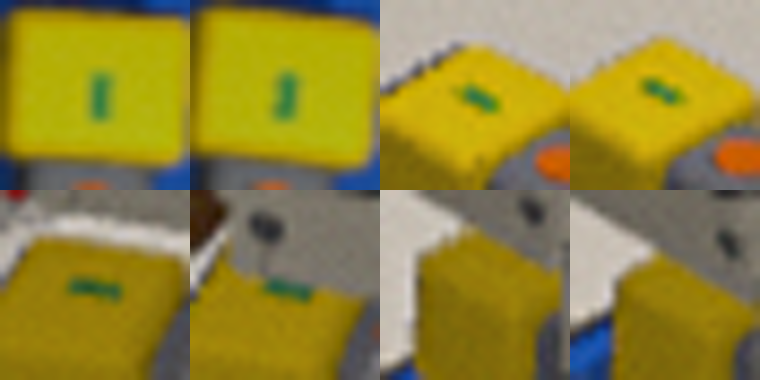

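The green mark is just a painted stripe, so there is no read indicator to check. The bottles' image regions are unchanged. Handing in.

```bash
python3 -c "
from rig import order
print(order.hand_in())"
```

```text
the job is handed in; nothing more can be done
None
```

I pointed the scanner at the sticker on the blue-capped amber bottle, held it there, then laid it back on its mat and handed the job in at about 15.5 s. I couldn't confirm that the bar code was actually read, because the scanner gives no read signal.

- **Scan:** I held it for about 1.7 s at a 26.5° aim, with the window about 80 mm from the sticker. The sticker looked as if it might face 2–3° further round. So I pivoted to 29° about the sticker and held again for about 1.4 s.
- **Accuracy of the aim:** Overlays at the first hold put the aim line on the middle of the sticker in both cameras. My readings of which way the sticker faces differed by a few degrees (-146° to -156°), and the scanner sat about 1° nose-down in the grip.
- **Other bottles:** I carried the scanner above the height of the other two bottles. Comparing pictures from before and after showed no change in the area of all three.
- **Return:** I lowered the scanner until it touched the mat (about 5 N), then let go. It ended within about 1 mm of the mat's centre and about 0.5° of its length. The arm is clear of everything.

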